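# Put the canister set back on the spice shelf in order of height

## Task

Put the four stoneware canisters back on the spice shelf in order of height, one centred on each cork mat: the tallest at the end beside the clay jar, stepping down to the shortest at the colander end. Keep them upright and set each one down gently, without dropping it or knocking any over. Leave the clay jar and the colander where they stand.

Things in the scene. Friction and masses are not known exactly. Their poses are not given: they have to be found in the camera images.
- canister_smallest: the shortest and thinnest of four graded stoneware canisters: plain upright cylinder, white glaze, flat brown wooden lid of the same diameter (screwed tight, never comes off), 42 mm diameter, 62 mm tall including the 18 mm lid, 0.07 to 0.14 kg, loose. Starts upright on the counter between robot and shelf. Origin: centre of its underside; z up.
- canister_small: the second shortest of four graded stoneware canisters: plain upright cylinder, white glaze, flat brown wooden lid of the same diameter (screwed tight, never comes off), 50 mm diameter, 82 mm tall including the 18 mm lid, 0.12 to 0.24 kg, loose. Starts upright on the counter between robot and shelf. Origin: centre of its underside; z up.
- canister_large: the second tallest of four graded stoneware canisters: plain upright cylinder, white glaze, flat brown wooden lid of the same diameter (screwed tight, never comes off), 58 mm diameter, 102 mm tall including the 18 mm lid, 0.18 to 0.37 kg, loose. Starts upright on the counter between robot and shelf. Origin: centre of its underside; z up.
- canister_largest: the tallest and widest of four graded stoneware canisters: plain upright cylinder, white glaze, flat brown wooden lid of the same diameter (screwed tight, never comes off), 66 mm diameter, 122 mm tall including the 18 mm lid, 0.26 to 0.54 kg, loose. Starts upright on the counter between robot and shelf. Origin: centre of its underside; z up.
- mat_a: round cork mat, 88 mm diameter, left end of the row (+y); four alike, fixed, 100 mm apart on a fixed dark wooden shelf board lying on the counter (18 mm thick, 124 by 410 mm). Low rail on the far edge, 59 mm beyond the mat centres, top 38 mm above the counter. Origin: centre of its underside; its top is 5 mm higher, 23 mm above the counter. y along the row, x to the rail.
- mat_b: round cork mat, 88 mm diameter, second from the left; four alike, fixed, 100 mm apart on a fixed dark wooden shelf board lying on the counter (18 mm thick, 124 by 410 mm). Low rail on the far edge, 59 mm beyond the mat centres, top 38 mm above the counter. Origin: centre of its underside; its top is 5 mm higher, 23 mm above the counter. y along the row, x to the rail.
- mat_c: round cork mat, 88 mm diameter, third from the left; four alike, fixed, 100 mm apart on a fixed dark wooden shelf board lying on the counter (18 mm thick, 124 by 410 mm). Low rail on the far edge, 59 mm beyond the mat centres, top 38 mm above the counter. Origin: centre of its underside; its top is 5 mm higher, 23 mm above the counter. y along the row, x to the rail.
- mat_d: round cork mat, 88 mm diameter, right end of the row (-y); four alike, fixed, 100 mm apart on a fixed dark wooden shelf board lying on the counter (18 mm thick, 124 by 410 mm). Low rail on the far edge, 59 mm beyond the mat centres, top 38 mm above the counter. Origin: centre of its underside; its top is 5 mm higher, 23 mm above the counter. y along the row, x to the rail.
- clay_jar: bellied reddish-brown clay jar with knobbed lid (one piece), 110 mm diameter, 126 mm tall, 0.9 kg, loose. It stands on the counter just past one end of the shelf, left or right, about 160 mm from the nearest mat's centre. Origin: centre of its underside.
- colander: steel colander, a perforated bowl 134 mm across the rim, 66 mm tall, two loop handles reaching 86 mm from its centre, 0.35 kg, loose. It stands on the counter just past the other end of the shelf. Origin: centre of its underside.
Not all that is in view belongs to the job. What is shaped like the clay_jar but purple or turquoise is not meant. What is shaped like the canister_small but pink is not meant.

How it is judged:
At the end, for the whole second after the job is handed in: Each canister stands at rest on its own mat, upright within 0.08 rad, centred within 12 mm, foot on the cork within 4 mm, in order of height from the tallest on the end mat by the clay jar to the shortest on the end mat by the colander (((horizontal distance between clay_jar and mat_a below 0.26 m and horizontal distance between canister_largest and mat_a below 0.012 m and z of canister_largest in the frame of mat_a between 0.001 and 0.009 m and horizontal distance between canister_large and mat_b below 0.012 m and z of canister_large in the frame of mat_b between 0.001 and 0.009 m and horizontal distance between canister_small and mat_c below 0.012 m and z of canister_small in the frame of mat_c between 0.001 and 0.009 m and horizontal distance between canister_smallest and mat_d below 0.012 m and z of canister_smallest in the frame of mat_d between 0.001 and 0.009 m) or (horizontal distance between clay_jar and mat_d below 0.26 m and horizontal distance between canister_largest and mat_d below 0.012 m and z of canister_largest in the frame of mat_d between 0.001 and 0.009 m and horizontal distance between canister_large and mat_c below 0.012 m and z of canister_large in the frame of mat_c between 0.001 and 0.009 m and horizontal distance between canister_small and mat_b below 0.012 m and z of canister_small in the frame of mat_b between 0.001 and 0.009 m and horizontal distance between canister_smallest and mat_a below 0.012 m and z of canister_smallest in the frame of mat_a between 0.001 and 0.009 m)) and angle between each of canister_largest, canister_large, canister_small, canister_smallest's own z axis and vertical below 0.08 rad and linear speed of each of canister_largest, canister_large, canister_small, canister_smallest below 0.02 m/s); the robot touches nothing.
It fails at once if a canister is tipped over (more than 0.6 rad from upright) (angle between any of canister_largest, canister_large, canister_small, canister_smallest's own z axis and vertical above 0.6 rad).
It fails at once if a canister is dropped or flung: it moves faster than 0.5 m/s with no finger touching it (a free fall of more than about 13 mm) ((linear speed of canister_largest above 0.5 m/s and contact force between canister_largest and the fingers below 0.05 N) or (linear speed of canister_large above 0.5 m/s and contact force between canister_large and the fingers below 0.05 N) or (linear speed of canister_small above 0.5 m/s and contact force between canister_small and the fingers below 0.05 N) or (linear speed of canister_smallest above 0.5 m/s and contact force between canister_smallest and the fingers below 0.05 N)).
It fails at once if the clay jar or the colander is shifted by more than 15 mm (distance of any of clay_jar, colander from where it was at the start of the episode above 0.015 m).
It also fails if it takes over 112 s, if anything falls off the work surface, if the arm or the gripper's body presses on something with over 40 N, if the wrist force passes 120 N, or if a joint passes its speed limit or range.

## Robot

A 7-joint arm with a two-finger parallel gripper is mounted at the origin on the work surface. World frame = base frame: x ahead of the robot, y to its left, z up, the work surface at z = 0. Lengths are in m, angles in rad, forces in N, time in s.
With the tool pointing down it reaches from about 0.425 to 0.95 m from the base axis. Payload 4.7 kg.
Tool frame: the origin (TCP) lies midway between the tips of the shut fingers; the grasp point (between the pads) lies 19 mm behind it; z points along the fingers, y is the line along which they close (so a half turn about z gives the same grasp; the last joint's range is limited). The gripper opens to 87 mm and grips with 3 to 60 N. Pads are 19 mm wide; open, the fingers measure 117 mm over their backs; the gripper's body (75 mm by 190 mm) begins 51 mm behind the grasp point.
Start: joints at [1.246, 0.469, -0.049, 1.532, 0.024, 1.141, -0.082], TCP at [0.197, -0.646, 0.223] pointing down, gripper open.
Joint ranges: [-2.59, 2.59], [-0.33, 1.99], [-1.39, 1.29], [0.1, 2.45], [-1.04, 4.18], [0.21, 1.99], [-2.66, 2.66]. Speed limits (rad/s): [2.57, 2.57, 3.14, 3.14, 3.14, 3.14, 3.14].

## Interface

Orientations are given as a unit quaternion [x, y, z, w].
In Python, from plant import robot, viewer, job gives the robot as it stands.
- The arm moves only by the tool servo_tool, never from a script. Its arguments are lists of equal length, an entry for each row: "xyz": the shift along the tool's x, y, z in mm, a list of three; "rot": the turn, a rotation vector about the tool's x, y, z in rad, a list of three; "grip": the closure, from -1 (fully open) to 1 (shut). In form: {"xyz": [[dx, dy, dz], ...], "rot": [[rx, ry, rz], ...], "grip": [grip, ...]}. A call has exactly 8 rows; each row shifts and turns the commanded pose from where the row before left it, along the tool's axes as they then stand; what a row does not reach is not made up. A row lasts 1/10 s, in which the tool goes at most 50 mm and 8.59 degrees, less where a joint would pass 70% of its speed; a pose out of reach is approached as far as the arm can. A call is refused whole if a number of a shift passes 50 or a number of a turn 0.15, either way. A call with a gripper value outside its range is refused whole. The fingers move at their own pace and stop on an object; the grip force is fixed at half the most. Time passes only in rows, so rows that do not move let the fingers close, or fill a call up. It gives the time, the measured TCP pose, the force, the opening and the grip force at its end, in the units of the state.
- robot.sense(): the state, without advancing time (a new reading comes with each control period).
- viewer.capture(name): name is "scene" or "top" or "wrist"; returns a dict with "img" (384x512x3 uint8, red, green, blue), "fx", "fy", "cx", "cy" (pixels), "R" (3x3) and "t" (3): a world point X has camera coordinates R X + t. Camera axes: x right, y down, z forward; pixel columns grow to the right and rows downward; lengths in m; the calibration is good to about 2 mm. A picture is of the moment at which its call begins. There is no depth.
- job.job_done(): hands the job in; it is judged then, once.
The state is a dict: "time": time; "joint_pos": joint angles; "joint_velocities": joint speeds; "joint_efforts": joint torques, N m; "tool_pos": TCP position; "orientation": TCP orientation; "wrist_force": force on the tool from outside, world axes, zero at the start; "torque": the same for the moment, N m; "opening": finger opening in m; "grip_force": force on a finger pad.
Only numpy, scipy, OpenCV 4.12 (cv2) and the standard library are available. Lean on these libraries where they do the work, as an engineer would, in place of code of your own. Each camera call takes 0.05 s, during which the arm holds its last target. There are 200 camera calls.

## Working session

There is one attempt and no reset: what is moved stays moved. The work goes in short steps, Python scripts to look and compute and a tool call to move; the robot and the scene stay as the last step left them, time stands still between calls to the robot, and variables do not carry over. Pictures are saved under pics/ and viewed, at most 14 in all, crops included, and the job is handed in when it is done.

Besides the shell and the picture viewer there is one more tool, called after "Call:" by a JSON object that holds its "fn" and its "kwargs", one argument or row to a line. servo_tool: Moves the arm, as the interface text tells. Its arguments: {"type":"object","properties":{"xyz":{"type":"array","items":{"type":"array","items":{"type":"number"}}},"rot":{"type":"array","items":{"type":"array","items":{"type":"number"}}},"grip":{"type":"array","items":{"type":"number"}}},"required":["xyz","rot","grip"]}

```bash
mkdir -p pics; python3 - <<'E'
from plant import robot, viewer, job
import cv2,numpy as np,pickle
s=robot.sense()
print({k:np.round(v,3) for k,v in s.items()})
for n in ["scene","top"]:
    c=viewer.capture(n); pickle.dump(c,open(f"pics/{n}0.pkl","wb"))
    print(n,c["fx"],c["fy"],c["cx"],c["cy"],np.round(c["R"],3).tolist(),np.round(c["t"],3))
    cv2.imwrite(f"pics/{n}0.png",cv2.resize(c["img"][:,:,::-1],None,fx=1.5,fy=1.5,interpolation=cv2.INTER_CUBIC))
E
```

```text
{'time': np.float64(0.0), 'joint_pos': array([ 1.246,  0.469, -0.049,  1.534,  0.024,  1.141, -0.082]), 'joint_velocities': array([ 0.   , -0.001, -0.   ,  0.001, -0.001,  0.001, -0.002]), 'joint_efforts': array([-1.0000e-03, -5.0798e+01, -8.2000e-02, -2.3615e+01, -6.1000e-02,
        3.8000e-02,  0.0000e+00]), 'tool_pos': array([ 0.197, -0.645,  0.222]), 'orientation': array([ 0.989,  0.147, -0.   , -0.001]), 'wrist_force': array([-0.056,  0.207, -0.345]), 'torque': array([ 0.035, -0.003, -0.016]), 'grip_force': np.float64(0.0), 'opening': np.float64(0.087)}
scene 388.7868187368121 388.7868187368121 260.768251501433 186.8562390246495 [[0.4, 0.916, -0.016], [0.515, -0.239, -0.823], [-0.758, 0.321, -0.568]] [-0.237 -0.239  1.507]
top 402.19703093336057 402.19703093336057 256.5851516697578 192.91759297931847 [[-0.016, -1.0, 0.005], [-0.989, 0.015, -0.149], [0.148, -0.008, -0.989]] [0.022 0.528 0.974]
```

View pics/scene0.png

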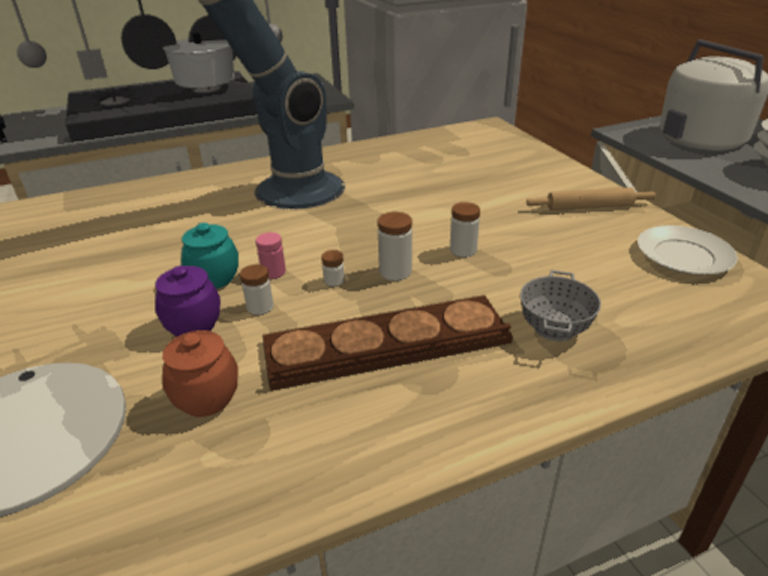

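View pics/top0.png

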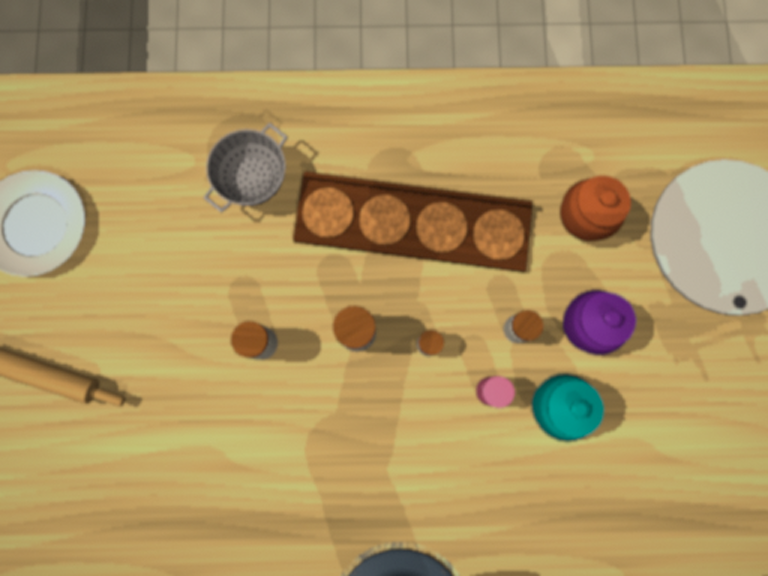

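The scene shows the red-brown clay jar at (200,373) and the colander at (558,307). In the top view, +y is left, so the colander is at +y by mat_a (245,168) and the jar at -y by mat_d (597,208). The purple (600,322) and turquoise (568,407) jars and the pink canister (497,391) are decoys. The order is therefore largest→d, large→c, small→b, smallest→a.

Next I'll measure by masks and triangulate across the two views.

```bash
cat > h.py <<'E'
import cv2,numpy as np,pickle
def ray(c,u,v):
    d=np.array([(u-c["cx"])/c["fx"],(v-c["cy"])/c["fy"],1.]); R=np.array(c["R"]); o=-R.T@np.array(c["t"]); return o,R.T@d/np.linalg.norm(d)
def plane(c,u,v,z):
    o,d=ray(c,u,v); return o+d*(z-o[2])/d[2]
def proj(c,X):
    p=np.array(c["R"])@np.array(X)+np.array(c["t"]); return np.array([c["fx"]*p[0]/p[2]+c["cx"],c["fy"]*p[1]/p[2]+c["cy"]])
def tri(rays):
    A=np.zeros((3,3));b=np.zeros(3)
    for o,d in rays:
        P=np.eye(3)-np.outer(d,d);A+=P;b+=P@o
    X=np.linalg.solve(A,b); return X,max(np.linalg.norm((np.eye(3)-np.outer(d,d))@(X-o)) for o,d in rays)
def blobs(img,hl,hh,sl,vl,vh=255,amin=40,sh=255):
    hsv=cv2.cvtColor(img,cv2.COLOR_RGB2HSV); m=cv2.inRange(hsv,(hl,sl,vl),(hh,sh,vh))
    n,l,s,ce=cv2.connectedComponentsWithStats(m,connectivity=4)
    return [(ce[i].round(1).tolist(),s[i].tolist()) for i in range(1,n) if s[i][4]>=amin]
E
python3 - <<'E'
from h import *
for n,pts in [("top",[(355,327),(431,342),(528,326),(250,339),(327,212),(385,219),(441,226),(498,234),(597,208),(355,315),(310,180)]),("scene",[(395,222),(332,258),(256,274),(465,211),(298,348),(357,337),(415,325),(470,316),(200,373),(395,235),(450,340)])]:
    c=pickle.load(open(f"pics/{n}0.pkl","rb")); hsv=cv2.cvtColor(c["img"],cv2.COLOR_RGB2HSV)
    for p in pts: print(n,p,hsv[int(p[1]/1.5),int(p[0]/1.5)])
    for b in blobs(c["img"],0,14,130,60): print(b)
E
```

```text
top (355, 327) [ 14 189 136]
top (431, 342) [ 13 190 138]
top (528, 326) [ 14 190 130]
top (250, 339) [ 14 190 134]
top (327, 212) [ 14 163 177]
top (385, 219) [ 14 165 158]
top (441, 226) [ 14 165 159]
top (498, 234) [ 14 164 157]
top (597, 208) [ 10 194 183]
top (355, 315) [ 14 193 140]
top (310, 180) [ 11 185  80]
([275.1, 147.5], [196, 115, 158, 66, 6744])
([396.8, 138.1], [374, 117, 47, 44, 1577])
([236.1, 217.9], [223, 205, 27, 27, 581])
([351.4, 216.8], [342, 208, 20, 19, 297])
([166.4, 225.9], [155, 215, 24, 23, 425])
([286.9, 227.9], [279, 221, 17, 15, 195])
scene (395, 222) [ 12 155 120]
scene (332, 258) [ 12 153 118]
scene (256, 274) [ 12 155 115]
scene (465, 211) [ 12 154 121]
scene (298, 348) [ 14 137 147]
scene (357, 337) [ 13 135 140]
scene (415, 325) [ 13 135 138]
scene (470, 316) [ 13 136 161]
scene (200, 373) [  8 163  89]
scene (395, 235) [14 97 76]
scene (450, 340) [ 12 172  55]
([411.1, 39.7], [344, 0, 168, 112, 10988])
([478.5, 35.7], [464, 31, 40, 12, 117])
([2.2, 117.9], [0, 113, 7, 10, 52])
([310.6, 140.5], [302, 135, 18, 12, 174])
([262.9, 148.3], [252, 142, 22, 14, 256])
([221.1, 171.9], [215, 167, 14, 11, 122])
([169.3, 182.8], [160, 176, 19, 14, 205])
([254.2, 221.7], [176, 197, 164, 55, 3862])
([132.4, 248.4], [108, 220, 51, 58, 2304])
([210.2, 244.6], [187, 240, 49, 10, 80])
```

```bash
python3 - <<'E'
from h import *
T=pickle.load(open("pics/top0.pkl","rb"));S=pickle.load(open("pics/scene0.pkl","rb"))
kw=dict(hl=8,hh=16,vl=95,amin=60)
bt=blobs(T["img"],sl=176,vh=165,**kw); bs=blobs(S["img"],sl=146,vh=150,**kw)
mt=blobs(T["img"],6,16,130,125,amin=300); ms=blobs(S["img"],8,16,115,105,amin=250)
for n,b in [("T",bt),("S",bs),("mt",mt),("ms",ms)]:
    print(n,b)
def pick(bl,p): return min(bl,key=lambda b:np.hypot(b[0][0]-p[0],b[0][1]-p[1]))[0]
for n,a,b,h in [("largest",(236,218),(263,148),.122),("smallest",(287,228),(221,172),.062),("small",(351,217),(169,182),.082),("large",(166,226),(310,140),.102),
 ("a",(218,141),(313,211),.023),("b",(257,146),(277,217),.023),("c",(294,151),(238,225),.023),("d",(332,156),(199,232),.023)]:
    p=pick(bt if h>.03 else mt,a);q=pick(bs if h>.03 else ms,b)
    X,e=tri([ray(T,*p),ray(S,*q)]); print(n,p,q,X.round(4),round(e,4),"top@h",plane(T,*p,h).round(4),"scene@h",plane(S,*q,h).round(4))
E
```

```text
T [([396.7, 138.6], [374, 118, 46, 38, 992]), ([226.5, 126.4], [204, 121, 42, 12, 201]), ([311.4, 166.8], [302, 163, 19, 7, 69]), ([235.7, 217.5], [223, 205, 27, 26, 546]), ([351.7, 216.6], [343, 208, 19, 18, 273]), ([166.0, 225.7], [155, 215, 23, 22, 406]), ([287.2, 227.9], [280, 221, 15, 15, 173])]
S [([310.5, 139.0], [302, 136, 18, 8, 106]), ([262.9, 146.5], [252, 142, 22, 10, 176]), ([220.9, 170.2], [215, 167, 13, 7, 68]), ([169.0, 181.1], [160, 177, 18, 9, 127]), ([135.7, 243.9], [109, 221, 49, 43, 1005])]
mt [([399.2, 134.2], [379, 117, 42, 37, 1177]), ([217.8, 141.0], [201, 125, 34, 33, 890]), ([255.5, 145.9], [239, 130, 34, 33, 868]), ([293.9, 151.0], [278, 135, 33, 33, 865]), ([332.0, 156.1], [316, 140, 33, 33, 881]), ([235.3, 217.3], [222, 204, 28, 28, 604]), ([165.2, 225.5], [154, 214, 23, 24, 434])]
ms [([312.3, 210.1], [296, 199, 34, 22, 558]), ([276.0, 216.8], [259, 207, 35, 21, 573]), ([237.7, 223.8], [221, 213, 35, 23, 612]), ([198.4, 230.9], [181, 219, 36, 24, 658]), ([134.9, 239.0], [108, 221, 51, 38, 1241])]
largest [235.7, 217.5] [262.9, 146.5] [0.4603 0.0648 0.11
[... 274 characters left out ...]
01 top@h [ 0.4611 -0.2123  0.082 ] scene@h [ 0.4674 -0.2119  0.082 ]
large [166.0, 225.7] [310.5, 139.0] [0.4456 0.2294 0.0985] 0.0016 top@h [0.4447 0.2271 0.102 ] scene@h [0.4515 0.2276 0.102 ]
a [217.8, 141.0] [312.3, 210.1] [0.67   0.1137 0.0209] 0.0003 top@h [0.6693 0.1132 0.023 ] scene@h [0.6723 0.1126 0.023 ]
b [255.5, 145.9] [276.0, 216.8] [0.6553 0.0151 0.021 ] 0.0001 top@h [0.6547 0.015  0.023 ] scene@h [0.6576 0.0141 0.023 ]
c [293.9, 151.0] [237.7, 223.8] [ 0.6402 -0.0849  0.021 ] 0.0002 top@h [ 0.6396 -0.0848  0.023 ] scene@h [ 0.6425 -0.0855  0.023 ]
d [332.0, 156.1] [198.4, 230.9] [ 0.6251 -0.1834  0.0213] 0.0004 top@h [ 0.6245 -0.1835  0.023 ] scene@h [ 0.6273 -0.1834  0.023 ]
```

Triangulated heights are 118/98/79/59 mm, against 122/102/82/62 in the text, so all four canisters are identified. Mats come out at 21 mm, 100 mm apart. Next I'll enlarge a crop for identity and work out the decoy clearances.

```bash
cat >> h.py <<'E'
C=dict(largest=(.4605,.0645),large=(.446,.229),small=(.462,-.212),smallest=(.438,-.0585),a=(.670,.1135),b=(.6555,.0148),c=(.6405,-.085),d=(.6255,-.1835))
def goto(xy,z=None):
    from plant import robot
    from scipy.spatial.transform import Rotation as Ro
    s=robot.sense(); R=Ro.from_quat(s["orientation"]).as_matrix(); p=s["tool_pos"]
    t=np.array([*xy,p[2] if z is None else z]); n=np.array([.989,-.149,0])
    y=R[:,1]; dyaw=np.arctan2(y[0]*n[1]-y[1]*n[0],y@n)
    Rt=np.c_[[.149,.989,0],n,[0,0,-1]]
    print("t",s["time"],"tcp",p.round(4),"shift tool-now mm",(R.T@(t-p)*1e3).round(1),"shift in final axes",(Rt.T@(t-p)*1e3).round(1),"rotvec",Ro.from_matrix(R.T@Rt).as_rotvec().round(3),"open",s["opening"],"F",s["wrist_force"].round(1),"j",s["joint_pos"].round(2))
E
python3 - <<'E'
from h import *
T=pickle.load(open("pics/top0.pkl","rb"));S=pickle.load(open("pics/scene0.pkl","rb"))
for n,hl,hh in [("turq",75,95),("purple",125,150),("pink",160,179)]:
    b=max(blobs(T["img"],hl,hh,90,60),key=lambda b:b[1][4]); c=max(blobs(S["img"],hl,hh,80,50),key=lambda b:b[1][4])
    X,e=tri([ray(T,*b[0]),ray(S,*c[0])]); print(n,b[0],c[0],X.round(3),round(e,4))
im=S["img"][125:290,90:370,::-1]; cv2.imwrite("pics/crop.png",cv2.resize(im,None,fx=2.8,fy=2.8,interpolation=cv2.INTER_CUBIC))
goto(C["largest"],.22)
E
```

```text
turq [378.2, 271.4] [140.4, 168.1] [ 0.331 -0.271  0.062] 0.0027
purple [399.1, 214.3] [124.0, 199.6] [ 0.467 -0.334  0.059] 0.0007
pink [330.4, 260.6] [180.6, 169.0] [ 0.358 -0.161  0.045] 0.0027
t 0.1 tcp [ 0.1966 -0.6452  0.2216] shift tool-now mm [ 459.3 -601.9    2.6] shift in final axes [741.2 155.2   1.6] rotvec [-2.000e-03 -1.000e-03 -1.125e+00] open 0.0869550168670404 F [-0.5  0.2  0.4] j [ 1.25  0.47 -0.05  1.53  0.02  1.14 -0.08]
```

View pics/crop.png

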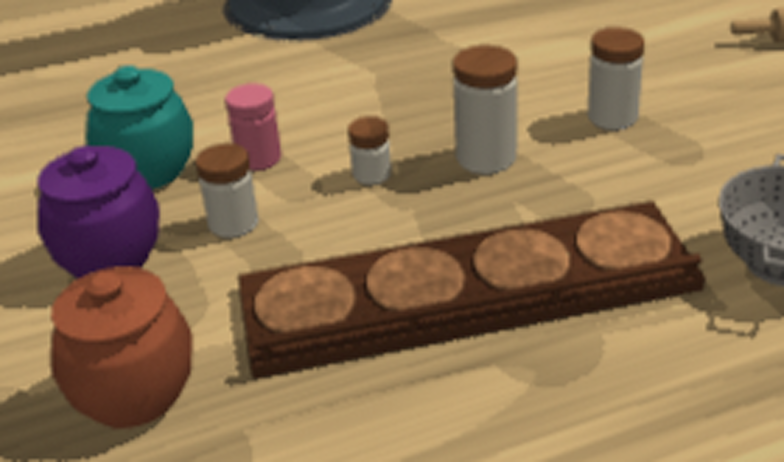

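The crop confirms it: the four white canisters with brown lids are at crop (485,110), (615,80), (228,190) and (370,150). The red-brown jar is at (120,345), next to the mat_d end. The pink, purple and turquoise items are not meant. I start with the largest.

Call:
{"fn": "servo_tool", "kwargs": {
  "xyz": [
    [33,-23,-4],
    [36,-18,-4],
    [38,-13,-4],
    [39,-7,-4],
    [40,-2,-4],
    [40,4,-4],
    [39,9,-4],
    [37,15,-4]
  ],
  "rot": [
    [0,0,-0.14],
    [0,0,-0.14],
    [0,0,-0.14],
    [0,0,-0.14],
    [0,0,-0.14],
    [0,0,-0.14],
    [0,0,-0.14],
    [0,0,-0.14]
  ],
  "grip": [-1,-1,-1,-1,-1,-1,-1,-1]
}}

```text
time: 0.9
tool_pos: [0.3964, -0.393, 0.2545]
orientation: [0.758, 0.652, -0.0, -0.0]
wrist_force: [0.8, -0.2, 0.1]
opening: 0.0871
grip_force: 0.0
```

```bash
python3 -c "
from h import *
goto(C['largest'],.2)"
```

```text
t 0.9 tcp [ 0.3964 -0.393   0.2545] shift tool-now mm [461.9  -4.6  54.5] shift in final axes [462.   -4.7  54.5] rotvec [-0. -0.  0.] open 0.08710677124956048 F [ 0.8 -0.2  0.1] j [ 1.02  0.28 -0.39  1.76  0.12  1.13  0.45]
```

Call:
{"fn": "servo_tool", "kwargs": {
  "xyz": [
    [45,0,0],
    [45,0,0],
    [45,0,0],
    [45,0,0],
    [45,0,0],
    [45,0,0],
    [45,0,0],
    [45,0,0]
  ],
  "rot": [
    [0,0,0],
    [0,0,0],
    [0,0,0],
    [0,0,0],
    [0,0,0],
    [0,0,0],
    [0,0,0],
    [0,0,0]
  ],
  "grip": [-1,-1,-1,-1,-1,-1,-1,-1]
}}

```text
time: 1.7
tool_pos: [0.4511, -0.0372, 0.2544]
orientation: [0.76, 0.65, -0.0, 0.0]
wrist_force: [1.3, 0.1, 0.3]
opening: 0.0873
grip_force: 0.0
```

Call:
{"fn": "servo_tool", "kwargs": {
  "xyz": [
    [42,-2,10],
    [40,-2,10],
    [16,0,10],
    [0,0,10],
    [0,0,0],
    [0,0,0],
    [0,0,0],
    [0,0,0]
  ],
  "rot": [
    [0,0,0],
    [0,0,0],
    [0,0,0],
    [0,0,0],
    [0,0,0],
    [0,0,0],
    [0,0,0],
    [0,0,0]
  ],
  "grip": [-1,-1,-1,-1,-1,-1,-1,-1]
}}

```text
time: 2.5
tool_pos: [0.463, 0.0576, 0.215]
orientation: [0.76, 0.649, 0.0, 0.0]
wrist_force: [0.2, -0.5, 0.2]
opening: 0.0871
grip_force: 0.0
```

```bash
python3 -c "
from h import *
from plant import viewer
goto(C['largest'],.066)
c=viewer.capture('wrist');pickle.dump(c,open('pics/w1.pkl','wb'))
cv2.imwrite('pics/w1.png',c['img'][:,:,::-1])
for h in (.118,.122): print(proj(c,[*C['largest'],h]))
print(proj(c,[*C['smallest'],.062]))"
```

```text
t 2.5 tcp [0.463  0.0576 0.215 ] shift tool-now mm [  6.5  -3.7 149. ] shift in final axes [  6.5  -3.5 149. ] rotvec [ 0.001  0.    -0.007] open 0.08710133817167733 F [ 0.2 -0.5  0.2] j [ 0.43  0.2  -0.72  1.99  0.16  1.01 -0.53]
[254.44653796 190.70398918]
[254.41508843 192.14199073]
[252.26695106 285.71768576]
```

View pics/w1.png

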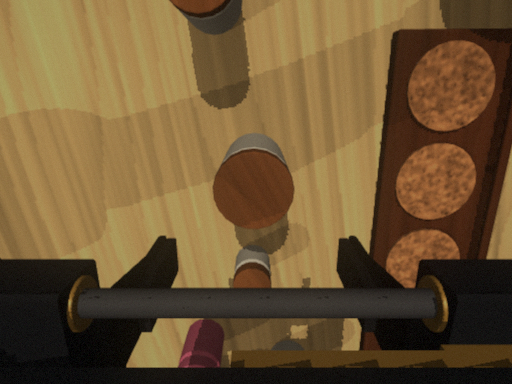

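The wrist view shows the largest lid centred at (254,188), against a predicted (254,192). That agrees within about 2 mm. Descending.

Call:
{"fn": "servo_tool", "kwargs": {
  "xyz": [
    [6.5,-3.5,0],
    [0,0,25],
    [0,0,25],
    [0,0,25],
    [0,0,25],
    [0,0,25],
    [0,0,24],
    [0,0,0]
  ],
  "rot": [
    [0,0,-0.006],
    [0,0,0],
    [0,0,0],
    [0,0,0],
    [0,0,0],
    [0,0,0],
    [0,0,0],
    [0,0,0]
  ],
  "grip": [-1,-1,-1,-1,-1,-1,-1,-1]
}}

```text
time: 3.35
tool_pos: [0.4579, 0.0654, 0.0634]
orientation: [0.757, 0.653, -0.002, -0.002]
wrist_force: [0.1, 0.2, -0.0]
opening: 0.0868
grip_force: 0.0
```

Call:
{"fn": "servo_tool", "kwargs": {
  "xyz": [
    [0,0,0],
    [0,0,0],
    [0,0,0],
    [0,0,0],
    [0,0,0],
    [0,0,0],
    [0,0,0],
    [0,0,0]
  ],
  "rot": [
    [0,0,0],
    [0,0,0],
    [0,0,0],
    [0,0,0],
    [0,0,0],
    [0,0,0],
    [0,0,0],
    [0,0,0]
  ],
  "grip": [1,1,1,1,1,1,1,1]
}}

```text
time: 4.15
tool_pos: [0.4611, 0.0656, 0.0666]
orientation: [0.758, 0.652, 0.001, 0.001]
wrist_force: [0.2, -1.1, 6.4]
opening: 0.0658
grip_force: 30.0
```

```bash
python3 -c "
from h import *
goto(C['d'],.26)"
```

```text
t 4.15 tcp [0.4611 0.0656 0.0666] shift tool-now mm [-221.9  200.  -193. ] shift in final axes [-221.9  199.7 -193.4] rotvec [ 0.002 -0.     0.   ] open 0.06583576614227284 F [ 0.2 -1.1  6.4] j [ 0.29  0.42 -0.63  2.14  0.39  0.69 -0.75]
```

Call:
{"fn": "servo_tool", "kwargs": {
  "xyz": [
    [0,0,-10],
    [0,0,-20],
    [0,0,-30],
    [0,0,-30],
    [-10,10,-20],
    [-25,23,-10],
    [-30,27,0],
    [-30,27,0]
  ],
  "rot": [
    [0,0,0],
    [0,0,0],
    [0,0,0],
    [0,0,0],
    [0,0,0],
    [0,0,0],
    [0,0,0],
    [0,0,0]
  ],
  "grip": [1,1,1,1,1,1,1,1]
}}

```text
time: 4.95
tool_pos: [0.5322, -0.0425, 0.1863]
orientation: [0.757, 0.653, -0.0, 0.0]
wrist_force: [0.7, 0.6, -3.7]
opening: 0.0654
grip_force: 30.0
```

Call:
{"fn": "servo_tool", "kwargs": {
  "xyz": [
    [-30,27,0],
    [-30,27,0],
    [-30,27,0],
    [-22,20,0],
    [-10,9,0],
    [-5,3,0],
    [0,0,0],
    [0,0,0]
  ],
  "rot": [
    [0,0,0],
    [0,0,0],
    [0,0,0],
    [0,0,0],
    [0,0,0],
    [0,0,0],
    [0,0,0],
    [0,0,0]
  ],
  "grip": [1,1,1,1,1,1,1,1]
}}

```text
time: 5.75
tool_pos: [0.6243, -0.1815, 0.1857]
orientation: [0.757, 0.653, 0.0, -0.001]
wrist_force: [0.5, 0.1, -3.3]
opening: 0.0654
grip_force: 30.0
```

```bash
python3 -c "
from h import *
goto(C['d'],.0896)"
```

```text
t 5.75 tcp [ 0.6243 -0.1815  0.1857] shift tool-now mm [-1.9  1.6 96.1] shift in final axes [-1.8  1.5 96.1] rotvec [-0.001 -0.001  0.003] open 0.06537986134755688 F [ 0.5  0.1 -3.3] j [ 0.62  0.53 -0.58  1.61  0.31  1.1  -0.19]
```

Call:
{"fn": "servo_tool", "kwargs": {
  "xyz": [
    [-2,1.5,10],
    [0,0,20],
    [0,0,20],
    [0,0,20],
    [0,0,12],
    [0,0,6],
    [0,0,3],
    [0,0,0]
  ],
  "rot": [
    [0,0,0],
    [0,0,0],
    [0,0,0],
    [0,0,0],
    [0,0,0],
    [0,0,0],
    [0,0,0],
    [0,0,0]
  ],
  "grip": [1,1,1,1,1,1,1,1]
}}

```text
time: 6.55
tool_pos: [0.6264, -0.1857, 0.0948]
orientation: [0.758, 0.653, 0.0, 0.0]
wrist_force: [0.6, -0.2, -2.8]
opening: 0.0655
grip_force: 30.0
```

Call:
{"fn": "servo_tool", "kwargs": {
  "xyz": [
    [0,0,1],
    [0,0,1],
    [0,0,1],
    [0,0,1],
    [0,0,0.5],
    [0,0,0],
    [0,0,0],
    [0,0,0]
  ],
  "rot": [
    [0,0,0],
    [0,0,0],
    [0,0,0],
    [0,0,0],
    [0,0,0],
    [0,0,0],
    [0,0,0],
    [0,0,0]
  ],
  "grip": [1,1,1,1,1,1,1,1]
}}

```text
time: 7.35
tool_pos: [0.6263, -0.1859, 0.0901]
orientation: [0.758, 0.653, 0.0, 0.0]
wrist_force: [0.5, -0.0, -2.5]
opening: 0.0655
grip_force: 30.0
```

Call:
{"fn": "servo_tool", "kwargs": {
  "xyz": [
    [0,0,0.5],
    [0,0,0.5],
    [0,0,0.5],
    [0,0,0.5],
    [0,0,0],
    [0,0,0],
    [0,0,0],
    [0,0,0]
  ],
  "rot": [
    [0,0,0],
    [0,0,0],
    [0,0,0],
    [0,0,0],
    [0,0,0],
    [0,0,0],
    [0,0,0],
    [0,0,0]
  ],
  "grip": [1,1,1,1,1,1,1,1]
}}

```text
time: 8.15
tool_pos: [0.6263, -0.1859, 0.0897]
orientation: [0.758, 0.652, -0.0, 0.0]
wrist_force: [-4.3, 0.1, 6.4]
opening: 0.0655
grip_force: 30.0
```

Contact (+6 N). Release and rise.

Call:
{"fn": "servo_tool", "kwargs": {
  "xyz": [
    [0,0,0],
    [0,0,0],
    [0,0,0],
    [0,0,0],
    [0,0,0],
    [0,0,-10],
    [0,0,-30],
    [0,0,-40]
  ],
  "rot": [
    [0,0,0],
    [0,0,0],
    [0,0,0],
    [0,0,0],
    [0,0,0],
    [0,0,0],
    [0,0,0],
    [0,0,0]
  ],
  "grip": [-1,-1,-1,-1,-1,-1,-1,-1]
}}

```text
time: 8.95
tool_pos: [0.6249, -0.1857, 0.1676]
orientation: [0.758, 0.653, -0.001, -0.002]
wrist_force: [0.5, -0.7, 0.5]
opening: 0.0867
grip_force: 0.0
```

Call:
{"fn": "servo_tool", "kwargs": {
  "xyz": [
    [0,0,-40],
    [0,0,-20],
    [20,-20,0],
    [30,-25,0],
    [36,-25,0],
    [40,-25,0],
    [40,-25,0],
    [40,-20,0]
  ],
  "rot": [
    [0,0,0],
    [0,0,0],
    [0,0,0],
    [0,0,0],
    [0,0,0],
    [0,0,0],
    [0,0,0],
    [0,0,0]
  ],
  "grip": [-1,-1,-1,-1,-1,-1,-1,-1]
}}

```text
time: 9.75
tool_pos: [0.5171, 0.0403, 0.229]
orientation: [0.758, 0.653, 0.0, 0.001]
wrist_force: [0.4, 0.5, 0.0]
opening: 0.0867
grip_force: 0.0
```

```bash
python3 -c "
from h import *
goto(C['large'],.22)"
```

```text
t 9.75 tcp [0.5171 0.0403 0.229 ] shift tool-now mm [176.  -98.3   8.8] shift in final axes [176.  -98.4   9. ] rotvec [0.001 0.001 0.001] open 0.08671567765686376 F [0.4 0.5 0. ] j [ 0.43  0.28 -0.71  1.86  0.21  1.07 -0.51]
```

Call:
{"fn": "servo_tool", "kwargs": {
  "xyz": [
    [40,-20,3],
    [40,-20,3],
    [40,-20,0],
    [30,-20,0],
    [14,-10,0],
    [4,-3,0],
    [0,0,0],
    [0,0,0]
  ],
  "rot": [
    [0,0,0],
    [0,0,0],
    [0,0,0],
    [0,0,0],
    [0,0,0],
    [0,0,0],
    [0,0,0],
    [0,0,0]
  ],
  "grip": [-1,-1,-1,-1,-1,-1,-1,-1]
}}

```text
time: 10.55
tool_pos: [0.4521, 0.2172, 0.2221]
orientation: [0.758, 0.652, -0.0, 0.0]
wrist_force: [0.3, 0.5, -1.3]
opening: 0.0872
grip_force: 0.0
```

```bash
python3 -c "
from h import *
from plant import viewer
goto(C['large'],.055)
c=viewer.capture('wrist');cv2.imwrite('pics/w2.png',c['img'][:,:,::-1])
p=proj(c,[*C['large'],.102]);print(p)
bs=[b for b in blobs(c['img'],5,18,150,50,160,amin=800)];print(bs)
t=viewer.capture('top');s=viewer.capture('scene')
print(blobs(t['img'],8,16,176,95,165,60));print(blobs(s['img'],8,16,146,95,150,60))"
```

```text
t 10.55 tcp [0.4521 0.2172 0.2221] shift tool-now mm [ 10.9  -7.9 167.1] shift in final axes [ 10.8  -7.8 167.1] rotvec [ 0.001  0.001 -0.002] open 0.08716078744685292 F [ 0.3  0.5 -1.3] j [ 0.14  0.28 -0.79  1.9   0.23  1.05 -0.9 ]
[249.7647918  178.31602714]
[([248.0, 176.0], [216, 144, 65, 65, 3311]), ([447.0, 224.9], [396, 181, 109, 107, 7181]), ([376.2, 356.7], [230, 345, 282, 23, 4054])]
[([264.9, 124.0], [216, 117, 101, 14, 157]), ([271.8, 151.1], [197, 121, 154, 59, 2218]), ([388.2, 148.3], [375, 123, 40, 37, 330]), ([340.1, 147.3], [331, 141, 21, 14, 96]), ([352.1, 217.3], [343, 208, 18, 18, 218]), ([287.1, 227.8], [280, 221, 15, 14, 153])]
[([310.5, 139.1], [302, 136, 18, 8, 109]), ([168.9, 181.1], [160, 177, 18, 9, 127]), ([191.7, 191.8], [179, 184, 27, 16, 344]), ([125.0, 231.3], [117, 223, 18, 16, 128]), ([141.5, 251.5], [110, 230, 48, 35, 661])]
```

Call:
{"fn": "servo_tool", "kwargs": {
  "xyz": [
    [11,-8,0],
    [0,0,25],
    [0,0,30],
    [0,0,30],
    [0,0,30],
    [0,0,30],
    [0,0,21],
    [0,0,0]
  ],
  "rot": [
    [0,0,0],
    [0,0,0],
    [0,0,0],
    [0,0,0],
    [0,0,0],
    [0,0,0],
    [0,0,0],
    [0,0,0]
  ],
  "grip": [-1,-1,-1,-1,-1,-1,-1,-1]
}}

```text
time: 11.5
tool_pos: [0.4428, 0.23, 0.0536]
orientation: [0.758, 0.653, -0.003, -0.001]
wrist_force: [-0.1, 0.2, 1.0]
opening: 0.0865
grip_force: 0.0
```

Call:
{"fn": "servo_tool", "kwargs": {
  "xyz": [
    [0,0,0],
    [0,0,0],
    [0,0,0],
    [0,0,0],
    [0,0,0],
    [0,0,0],
    [0,0,0],
    [0,0,0]
  ],
  "rot": [
    [0,0,0],
    [0,0,0],
    [0,0,0],
    [0,0,0],
    [0,0,0],
    [0,0,0],
    [0,0,0],
    [0,0,0]
  ],
  "grip": [-1,1,1,1,1,1,1,1]
}}

```text
time: 12.3
tool_pos: [0.4455, 0.2307, 0.0564]
orientation: [0.758, 0.652, 0.0, 0.0]
wrist_force: [1.0, -0.0, 3.7]
opening: 0.0575
grip_force: 30.0
```

```bash
python3 -c "
from h import *
goto(C['c'])"
```

```text
t 12.3 tcp [0.4455 0.2307 0.0564] shift tool-now mm [-2.832e+02  2.397e+02  2.000e-01] shift in final axes [-283.2  239.9    0. ] rotvec [ 0.001 -0.     0.   ] open 0.057535622853091266 F [ 1.  -0.   3.7] j [-0.03  0.5  -0.67  2.06  0.47  0.73 -1.15]
```

Call:
{"fn": "servo_tool", "kwargs": {
  "xyz": [
    [0,0,-10],
    [0,0,-25],
    [0,0,-35],
    [0,0,-35],
    [-10,9,-25],
    [-25,21,-10],
    [-34,29,0],
    [-34,29,0]
  ],
  "rot": [
    [0,0,0],
    [0,0,0],
    [0,0,0],
    [0,0,0],
    [0,0,0],
    [0,0,0],
    [0,0,0],
    [0,0,0]
  ],
  "grip": [1,1,1,1,1,1,1,1]
}}

```text
time: 13.1
tool_pos: [0.5165, 0.1148, 0.1966]
orientation: [0.757, 0.653, -0.0, 0.0]
wrist_force: [0.3, -0.4, -3.7]
opening: 0.057
grip_force: 30.0
```

Call:
{"fn": "servo_tool", "kwargs": {
  "xyz": [
    [-34,29,0],
    [-34,29,0],
    [-34,29,0],
    [-34,29,0],
    [-24,21,0],
    [-13,10,0],
    [-6,4,0],
    [0,0,0]
  ],
  "rot": [
    [0,0,0],
    [0,0,0],
    [0,0,0],
    [0,0,0],
    [0,0,0],
    [0,0,0],
    [0,0,0],
    [0,0,0]
  ],
  "grip": [1,1,1,1,1,1,1,1]
}}

```text
time: 13.9
tool_pos: [0.6388, -0.0831, 0.1957]
orientation: [0.758, 0.653, -0.0, -0.001]
wrist_force: [-1.3, 1.0, -2.9]
opening: 0.0573
grip_force: 30.0
```

```bash
python3 -c "
from h import *
goto(C['c'],.0794)"
```

```text
t 13.9 tcp [ 0.6388 -0.0831  0.1957] shift tool-now mm [ -1.7   2.1 116.3] shift in final axes [ -1.6   1.9 116.3] rotvec [-0.001 -0.001  0.001] open 0.057347110453685686 F [-1.3  1.  -2.9] j [ 0.51  0.52 -0.64  1.61  0.34  1.12 -0.36]
```

Call:
{"fn": "servo_tool", "kwargs": {
  "xyz": [
    [-0.5,0.5,15],
    [0,0,25],
    [0,0,25],
    [0,0,25],
    [0,0,14],
    [0,0,6],
    [0,0,3],
    [0,0,0]
  ],
  "rot": [
    [0,0,0],
    [0,0,0],
    [0,0,0],
    [0,0,0],
    [0,0,0],
    [0,0,0],
    [0,0,0],
    [0,0,0]
  ],
  "grip": [1,1,1,1,1,1,1,1]
}}

```text
time: 14.7
tool_pos: [0.6403, -0.0838, 0.0836]
orientation: [0.758, 0.653, 0.0, 0.0]
wrist_force: [0.8, -0.2, -3.2]
opening: 0.0575
grip_force: 30.0
```

Call:
{"fn": "servo_tool", "kwargs": {
  "xyz": [
    [0,0,1],
    [0,0,0.5],
    [0,0,0.5],
    [0,0,0.5],
    [0,0,0.5],
    [0,0,0.5],
    [0,0,0],
    [0,0,0]
  ],
  "rot": [
    [0,0,0],
    [0,0,0],
    [0,0,0],
    [0,0,0],
    [0,0,0],
    [0,0,0],
    [0,0,0],
    [0,0,0]
  ],
  "grip": [1,1,1,1,1,1,1,1]
}}

```text
time: 15.5
tool_pos: [0.6399, -0.0843, 0.0796]
orientation: [0.758, 0.653, 0.0, 0.0]
wrist_force: [-0.0, 0.8, -2.6]
opening: 0.0577
grip_force: 30.0
```

Call:
{"fn": "servo_tool", "kwargs": {
  "xyz": [
    [0,0,0.5],
    [0,0,0.5],
    [0,0,0.5],
    [0,0,0],
    [0,0,0],
    [0,0,0],
    [0,0,0],
    [0,0,0]
  ],
  "rot": [
    [0,0,0],
    [0,0,0],
    [0,0,0],
    [0,0,0],
    [0,0,0],
    [0,0,0],
    [0,0,0],
    [0,0,0]
  ],
  "grip": [1,1,1,1,1,1,1,1]
}}

```text
time: 16.3
tool_pos: [0.64, -0.0843, 0.0794]
orientation: [0.758, 0.652, -0.0, 0.0]
wrist_force: [-3.3, -0.6, 6.3]
opening: 0.0573
grip_force: 30.0
```

Call:
{"fn": "servo_tool", "kwargs": {
  "xyz": [
    [0,0,0],
    [0,0,0],
    [0,0,0],
    [0,0,0],
    [0,0,0],
    [0,0,-15],
    [0,0,-40],
    [0,0,-40]
  ],
  "rot": [
    [0,0,0],
    [0,0,0],
    [0,0,0],
    [0,0,0],
    [0,0,0],
    [0,0,0],
    [0,0,0],
    [0,0,0]
  ],
  "grip": [-1,-1,-1,-1,-1,-1,-1,-1]
}}

```text
time: 17.1
tool_pos: [0.6396, -0.0841, 0.1745]
orientation: [0.758, 0.653, -0.0, -0.001]
wrist_force: [0.2, -0.3, -0.8]
opening: 0.0866
grip_force: 0.0
```

Call:
{"fn": "servo_tool", "kwargs": {
  "xyz": [
    [0,0,-40],
    [-10,-15,-12],
    [-30,-30,0],
    [-33,-33,0],
    [-33,-33,0],
    [-30,-28,0],
    [-12,-13,0],
    [-5,-5,0]
  ],
  "rot": [
    [0,0,0],
    [0,0,0],
    [0,0,0],
    [0,0,0],
    [0,0,0],
    [0,0,0],
    [0,0,0],
    [0,0,0]
  ],
  "grip": [-1,-1,-1,-1,-1,-1,-1,-1]
}}

```text
time: 17.9
tool_pos: [0.4604, -0.2139, 0.2261]
orientation: [0.759, 0.651, -0.0, 0.001]
wrist_force: [0.3, 1.0, -0.1]
opening: 0.0872
grip_force: 0.0
```

```bash
python3 -c "
from h import *
from plant import viewer
c=viewer.capture('wrist');cv2.imwrite('pics/w3.png',c['img'][:,:,::-1])
c=viewer.capture('wrist')
goto(C['small'],.052)
p=proj(c,[*C['small'],.082]);print(p)
print([b for b in blobs(c['img'],5,18,150,50,160,amin=800)])"
```

```text
t 18.0 tcp [ 0.462  -0.2126  0.226 ] shift tool-now mm [  0.8  -0.3 174. ] shift in final axes [ 6.00e-01 -1.00e-01  1.74e+02] rotvec [ 0.001  0.001 -0.   ] open 0.08688804718611816 F [-0.   0.3  0.1] j [ 0.91  0.26 -0.67  1.89  0.18  1.05  0.02]
[259.57653228 180.80749668]
[([205.9, 16.1], [182, 0, 48, 38, 1478]), ([388.6, 80.9], [344, 0, 126, 168, 7898]), ([473.7, 106.0], [430, 0, 82, 181, 8445]), ([258.5, 179.2], [233, 154, 52, 52, 2079]), ([441.0, 238.9], [394, 208, 118, 80, 4578]), ([373.7, 356.7], [230, 344, 282, 24, 4354])]
```

View pics/w3.png

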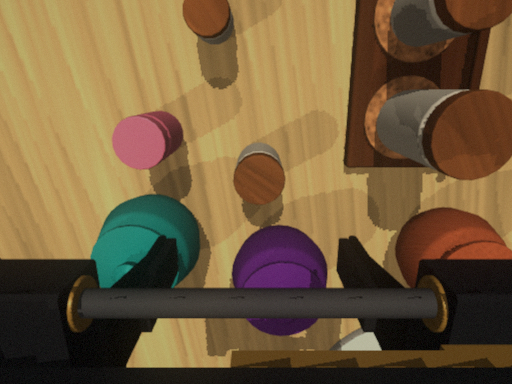

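The wrist view shows the small canister's lid at (258,179), against a predicted (260,181). The largest and large canisters stand upright on d and c, and the decoys are clear of the fingers. Descending.

Call:
{"fn": "servo_tool", "kwargs": {
  "xyz": [
    [0,0,15],
    [0,0,30],
    [0,0,35],
    [0,0,35],
    [0,0,30],
    [0,0,17],
    [0,0,8],
    [0,0,2]
  ],
  "rot": [
    [0,0,0],
    [0,0,0],
    [0,0,0],
    [0,0,0],
    [0,0,0],
    [0,0,0],
    [0,0,0],
    [0,0,0]
  ],
  "grip": [-1,-1,-1,-1,-1,-1,-1,-1]
}}

```text
time: 18.8
tool_pos: [0.463, -0.211, 0.0526]
orientation: [0.757, 0.653, 0.0, -0.0]
wrist_force: [-0.1, -0.6, 0.9]
opening: 0.0868
grip_force: 0.0
```

Call:
{"fn": "servo_tool", "kwargs": {
  "xyz": [
    [0,0,0],
    [0,0,0],
    [0,0,0],
    [0,0,0],
    [0,0,0],
    [0,0,0],
    [0,0,0],
    [0,0,0]
  ],
  "rot": [
    [0,0,0],
    [0,0,0],
    [0,0,0],
    [0,0,0],
    [0,0,0],
    [0,0,0],
    [0,0,0],
    [0,0,0]
  ],
  "grip": [-1,1,1,1,1,1,1,1]
}}

```text
time: 19.6
tool_pos: [0.4621, -0.2124, 0.0532]
orientation: [0.758, 0.653, 0.0, 0.0]
wrist_force: [-0.2, -0.9, 0.7]
opening: 0.0493
grip_force: 30.0
```

```bash
python3 -c "
from h import *
goto(C['b'])"
```

```text
t 19.6 tcp [ 0.4621 -0.2124  0.0532] shift tool-now mm [253.4 157.5   0. ] shift in final axes [253.5 157.4   0. ] rotvec [0.    0.    0.001] open 0.04934640006725944 F [-0.2 -0.9  0.7] j [ 0.79  0.49 -0.56  2.05  0.4   0.71 -0.17]
```

Call:
{"fn": "servo_tool", "kwargs": {
  "xyz": [
    [0,0,-10],
    [0,0,-25],
    [0,0,-35],
    [0,0,-35],
    [8,0,-30],
    [22,0,-20],
    [32,10,-8],
    [34,20,0]
  ],
  "rot": [
    [0,0,0],
    [0,0,0],
    [0,0,0],
    [0,0,0],
    [0,0,0],
    [0,0,0],
    [0,0,0],
    [0,0,0]
  ],
  "grip": [1,1,1,1,1,1,1,1]
}}

```text
time: 20.4
tool_pos: [0.5056, -0.1218, 0.2181]
orientation: [0.759, 0.652, -0.0, 0.002]
wrist_force: [1.6, -0.9, -1.6]
opening: 0.0493
grip_force: 30.0
```

Call:
{"fn": "servo_tool", "kwargs": {
  "xyz": [
    [35,24,0],
    [35,26,0],
    [35,26,0],
    [28,26,0],
    [15,15,0],
    [7,7,0],
    [3,3,0],
    [0,0,0]
  ],
  "rot": [
    [0,0,0],
    [0,0,0],
    [0,0,0],
    [0,0,0],
    [0,0,0],
    [0,0,0],
    [0,0,0],
    [0,0,0]
  ],
  "grip": [1,1,1,1,1,1,1,1]
}}

```text
time: 21.2
tool_pos: [0.6544, 0.0148, 0.2159]
orientation: [0.758, 0.652, -0.001, -0.0]
wrist_force: [-0.2, -0.5, -0.7]
opening: 0.0493
grip_force: 30.0
```

```bash
python3 -c "
from h import *
goto(C['b'],.0762)"
```

```text
t 21.2 tcp [0.6544 0.0148 0.2159] shift tool-now mm [  0.2   1.2 139.7] shift in final axes [1.000e-01 1.100e+00 1.397e+02] rotvec [-0.001  0.001  0.   ] open 0.049340428005402386 F [-0.2 -0.5 -0.7] j [ 0.38  0.53 -0.69  1.56  0.36  1.18 -0.53]
```

Call:
{"fn": "servo_tool", "kwargs": {
  "xyz": [
    [0,0,20],
    [0,0,30],
    [0,0,35],
    [0,0,28],
    [0,0,13],
    [0,0,7],
    [0,0,3],
    [0,0,0]
  ],
  "rot": [
    [0,0,0],
    [0,0,0],
    [0,0,0],
    [0,0,0],
    [0,0,0],
    [0,0,0],
    [0,0,0],
    [0,0,0]
  ],
  "grip": [1,1,1,1,1,1,1,1]
}}

```text
time: 22.0
tool_pos: [0.6555, 0.0154, 0.0811]
orientation: [0.758, 0.652, 0.001, 0.001]
wrist_force: [0.3, 0.5, -1.4]
opening: 0.0496
grip_force: 30.0
```

Call:
{"fn": "servo_tool", "kwargs": {
  "xyz": [
    [0,0,0.5],
    [0,0,0.5],
    [0,0,0.5],
    [0,0,0.5],
    [0,0,0.5],
    [0,0,0.5],
    [0,0,0],
    [0,0,0]
  ],
  "rot": [
    [0,0,0],
    [0,0,0],
    [0,0,0],
    [0,0,0],
    [0,0,0],
    [0,0,0],
    [0,0,0],
    [0,0,0]
  ],
  "grip": [1,1,1,1,1,1,1,1]
}}

```text
time: 22.8
tool_pos: [0.6549, 0.0156, 0.077]
orientation: [0.758, 0.653, -0.0, 0.0]
wrist_force: [0.2, -0.2, -1.7]
opening: 0.0495
grip_force: 30.0
```

Call:
{"fn": "servo_tool", "kwargs": {
  "xyz": [
    [0,0,0.5],
    [0,0,0.5],
    [0,0,0.5],
    [0,0,0.5],
    [0,0,0],
    [0,0,0],
    [0,0,0],
    [0,0,0]
  ],
  "rot": [
    [0,0,0],
    [0,0,0],
    [0,0,0],
    [0,0,0],
    [0,0,0],
    [0,0,0],
    [0,0,0],
    [0,0,0]
  ],
  "grip": [1,1,1,1,1,1,1,1]
}}

```text
time: 23.6
tool_pos: [0.6551, 0.0157, 0.0762]
orientation: [0.758, 0.652, 0.0, 0.0]
wrist_force: [-1.5, -0.7, 5.0]
opening: 0.0492
grip_force: 30.0
```

Call:
{"fn": "servo_tool", "kwargs": {
  "xyz": [
    [0,0,0],
    [0,0,0],
    [0,0,0],
    [0,0,0],
    [0,0,0],
    [0,0,-15],
    [0,0,-40],
    [0,0,-40]
  ],
  "rot": [
    [0,0,0],
    [0,0,0],
    [0,0,0],
    [0,0,0],
    [0,0,0],
    [0,0,0],
    [0,0,0],
    [0,0,0]
  ],
  "grip": [-1,-1,-1,-1,-1,-1,-1,-1]
}}

```text
time: 24.4
tool_pos: [0.6545, 0.0157, 0.1714]
orientation: [0.758, 0.653, -0.0, -0.001]
wrist_force: [1.2, 0.6, 0.0]
opening: 0.0869
grip_force: 0.0
```

Call:
{"fn": "servo_tool", "kwargs": {
  "xyz": [
    [0,0,-40],
    [-10,-20,-5],
    [-18,-35,0],
    [-20,-40,0],
    [-22,-40,0],
    [-20,-38,0],
    [-10,-20,0],
    [-6,-10,0]
  ],
  "rot": [
    [0,0,0],
    [0,0,0],
    [0,0,0],
    [0,0,0],
    [0,0,0],
    [0,0,0],
    [0,0,0],
    [0,0,0]
  ],
  "grip": [-1,-1,-1,-1,-1,-1,-1,-1]
}}

```text
time: 25.2
tool_pos: [0.4367, -0.0598, 0.2159]
orientation: [0.758, 0.652, -0.001, 0.001]
wrist_force: [1.6, -0.6, 0.7]
opening: 0.0871
grip_force: 0.0
```

```bash
python3 -c "
from h import *
from plant import viewer
c=viewer.capture('wrist')
c=viewer.capture('wrist')
goto(C['smallest'],.027)
p=proj(c,[*C['smallest'],.062]);print(p)
print([b for b in blobs(c['img'],5,18,150,50,160,amin=800)])"
```

```text
t 25.3 tcp [ 0.4381 -0.0597  0.2159] shift tool-now mm [  1.5  -0.5 188.9] shift in final axes [  1.2  -0.2 188.9] rotvec [ 0.002  0.002 -0.001] open 0.08692148034147856 F [0.7 0.4 0.1] j [ 0.75  0.16 -0.77  2.03  0.13  1.   -0.24]
[260.0539757  177.96060771]
[([432.8, 125.4], [380, 0, 132, 283, 14266]), ([259.2, 176.0], [239, 155, 42, 43, 1398]), ([496.5, 192.7], [477, 156, 35, 80, 2080]), ([383.2, 356.2], [231, 345, 281, 23, 3642])]
```

Call:
{"fn": "servo_tool", "kwargs": {
  "xyz": [
    [1,0,18],
    [0,0,35],
    [0,0,38],
    [0,0,38],
    [0,0,30],
    [0,0,17],
    [0,0,8],
    [0,0,2]
  ],
  "rot": [
    [0,0,0],
    [0,0,0],
    [0,0,0],
    [0,0,0],
    [0,0,0],
    [0,0,0],
    [0,0,0],
    [0,0,0]
  ],
  "grip": [-1,-1,-1,-1,-1,-1,-1,-1]
}}

```text
time: 26.1
tool_pos: [0.4397, -0.0572, 0.0285]
orientation: [0.757, 0.653, 0.0, -0.001]
wrist_force: [-0.1, 0.7, 0.2]
opening: 0.0872
grip_force: 0.0
```

Call:
{"fn": "servo_tool", "kwargs": {
  "xyz": [
    [0,0,0],
    [0,0,0],
    [0,0,0],
    [0,0,0],
    [0,0,0],
    [0,0,0],
    [0,0,0],
    [0,0,0]
  ],
  "rot": [
    [0,0,0],
    [0,0,0],
    [0,0,0],
    [0,0,0],
    [0,0,0],
    [0,0,0],
    [0,0,0],
    [0,0,0]
  ],
  "grip": [-1,1,1,1,1,1,1,1]
}}

```text
time: 26.9
tool_pos: [0.4386, -0.0582, 0.0291]
orientation: [0.758, 0.652, 0.0, 0.0]
wrist_force: [-0.1, 0.4, 0.8]
opening: 0.0416
grip_force: 30.0
```

```bash
python3 -c "
from h import *
goto(C['a'])"
```

```text
t 26.9 tcp [ 0.4386 -0.0582  0.0291] shift tool-now mm [204.2 203.3   0. ] shift in final axes [204.3 203.3   0. ] rotvec [0. 0. 0.] open 0.041611486692996115 F [-0.1  0.4  0.8] j [ 0.54  0.46 -0.61  2.21  0.47  0.6  -0.57]
```

Call:
{"fn": "servo_tool", "kwargs": {
  "xyz": [
    [0,0,-10],
    [0,0,-25],
    [0,0,-35],
    [4,0,-35],
    [16,6,-30],
    [28,18,-15],
    [32,28,0],
    [32,32,0]
  ],
  "rot": [
    [0,0,0],
    [0,0,0],
    [0,0,0],
    [0,0,0],
    [0,0,0],
    [0,0,0],
    [0,0,0],
    [0,0,0]
  ],
  "grip": [1,1,1,1,1,1,1,1]
}}

```text
time: 27.7
tool_pos: [0.539, 0.0406, 0.1806]
orientation: [0.758, 0.652, 0.0, 0.001]
wrist_force: [1.1, -1.5, -0.4]
opening: 0.041
grip_force: 30.0
```

Call:
{"fn": "servo_tool", "kwargs": {
  "xyz": [
    [32,34,0],
    [30,34,0],
    [17,28,0],
    [8,14,0],
    [4,7,0],
    [1,2,0],
    [0,0,0],
    [0,0,0]
  ],
  "rot": [
    [0,0,0],
    [0,0,0],
    [0,0,0],
    [0,0,0],
    [0,0,0],
    [0,0,0],
    [0,0,0],
    [0,0,0]
  ],
  "grip": [1,1,1,1,1,1,1,1]
}}

```text
time: 28.5
tool_pos: [0.6688, 0.1127, 0.1793]
orientation: [0.758, 0.652, -0.0, 0.0]
wrist_force: [-0.1, 0.4, -0.7]
opening: 0.0415
grip_force: 30.0
```

```bash
python3 -c "
from h import *
goto(C['a'],.0521)"
```

```text
t 28.5 tcp [0.6688 0.1127 0.1793] shift tool-now mm [  1.    1.1 127.2] shift in final axes [  0.9   1.1 127.2] rotvec [-0.     0.001  0.   ] open 0.041481425585350715 F [-0.1  0.4 -0.7] j [ 0.23  0.61 -0.7   1.54  0.42  1.15 -0.71]
```

Call:
{"fn": "servo_tool", "kwargs": {
  "xyz": [
    [0.5,0,18],
    [0,0,28],
    [0,0,30],
    [0,0,26],
    [0,0,12],
    [0,0,6],
    [0,0,3],
    [0,0,0]
  ],
  "rot": [
    [0,0,0],
    [0,0,0],
    [0,0,0],
    [0,0,0],
    [0,0,0],
    [0,0,0],
    [0,0,0],
    [0,0,0]
  ],
  "grip": [1,1,1,1,1,1,1,1]
}}

```text
time: 29.3
tool_pos: [0.6702, 0.1141, 0.057]
orientation: [0.758, 0.652, 0.001, 0.0]
wrist_force: [0.7, 0.8, -1.4]
opening: 0.0412
grip_force: 30.0
```

Call:
{"fn": "servo_tool", "kwargs": {
  "xyz": [
    [0,0,0.5],
    [0,0,0.5],
    [0,0,0.5],
    [0,0,0.5],
    [0,0,0.5],
    [0,0,0.5],
    [0,0,0.5],
    [0,0,0]
  ],
  "rot": [
    [0,0,0],
    [0,0,0],
    [0,0,0],
    [0,0,0],
    [0,0,0],
    [0,0,0],
    [0,0,0],
    [0,0,0]
  ],
  "grip": [1,1,1,1,1,1,1,1]
}}

```text
time: 30.1
tool_pos: [0.6696, 0.114, 0.0524]
orientation: [0.758, 0.653, -0.0, -0.0]
wrist_force: [0.5, 0.4, -0.6]
opening: 0.0412
grip_force: 30.0
```

Call:
{"fn": "servo_tool", "kwargs": {
  "xyz": [
    [0,0,0.5],
    [0,0,0.5],
    [0,0,0.5],
    [0,0,0],
    [0,0,0],
    [0,0,0],
    [0,0,0],
    [0,0,0]
  ],
  "rot": [
    [0,0,0],
    [0,0,0],
    [0,0,0],
    [0,0,0],
    [0,0,0],
    [0,0,0],
    [0,0,0],
    [0,0,0]
  ],
  "grip": [1,1,1,1,1,1,1,1]
}}

```text
time: 30.9
tool_pos: [0.6697, 0.114, 0.0521]
orientation: [0.758, 0.652, -0.0, 0.0]
wrist_force: [-1.7, -1.1, 5.8]
opening: 0.0412
grip_force: 30.0
```

Contact. Release, rise and back off toward the base so the cameras see clearly.

Call:
{"fn": "servo_tool", "kwargs": {
  "xyz": [
    [0,0,0],
    [0,0,0],
    [0,0,0],
    [0,0,0],
    [0,0,0],
    [0,0,-15],
    [0,0,-40],
    [0,0,-40]
  ],
  "rot": [
    [0,0,0],
    [0,0,0],
    [0,0,0],
    [0,0,0],
    [0,0,0],
    [0,0,0],
    [0,0,0],
    [0,0,0]
  ],
  "grip": [-1,-1,-1,-1,-1,-1,-1,-1]
}}

```text
time: 31.7
tool_pos: [0.6693, 0.114, 0.1474]
orientation: [0.758, 0.653, -0.0, -0.0]
wrist_force: [0.3, 1.0, 0.4]
opening: 0.0862
grip_force: 0.0
```

Call:
{"fn": "servo_tool", "kwargs": {
  "xyz": [
    [0,0,-40],
    [0,-10,-30],
    [20,-30,-10],
    [40,-40,0],
    [45,-40,0],
    [45,-35,0],
    [45,-20,0],
    [45,0,0]
  ],
  "rot": [
    [0,0,0],
    [0,0,0],
    [0,0,0],
    [0,0,0],
    [0,0,0],
    [0,0,0],
    [0,0,0],
    [0,0,0]
  ],
  "grip": [-1,-1,-1,-1,-1,-1,-1,-1]
}}

```text
time: 32.5
tool_pos: [0.542, 0.3604, 0.2284]
orientation: [0.756, 0.654, 0.001, 0.0]
wrist_force: [0.7, -0.2, 1.4]
opening: 0.087
grip_force: 0.0
```

Call:
{"fn": "servo_tool", "kwargs": {
  "xyz": [
    [45,0,0],
    [40,0,0],
    [30,0,0],
    [10,0,0],
    [0,0,0],
    [0,0,0],
    [0,0,0],
    [0,0,0]
  ],
  "rot": [
    [0,0,0],
    [0,0,0],
    [0,0,0],
    [0,0,0],
    [0,0,0],
    [0,0,0],
    [0,0,0],
    [0,0,0]
  ],
  "grip": [-1,-1,-1,-1,-1,-1,-1,-1]
}}

```text
time: 33.3
tool_pos: [0.5646, 0.4791, 0.2265]
orientation: [0.758, 0.652, 0.0, 0.001]
wrist_force: [0.5, 0.2, 0.1]
opening: 0.087
grip_force: 0.0
```

```bash
python3 - <<'E'
from h import *
from plant import viewer
T=viewer.capture("top");S=viewer.capture("scene")
cv2.imwrite("pics/end.png",np.vstack([T["img"][90:250,:,::-1],S["img"][100:300,:,::-1]]))
bt=blobs(T["img"],8,16,176,95,165,60);bs=blobs(S["img"],8,16,146,95,150,60)
print(bt);print(bs)
for n,m,h in [("largest","d",.145),("large","c",.125),("small","b",.105),("smallest","a",.085)]:
    p=proj(T,[*C[m],h-.0035]);q=proj(S,[*C[m],h-.0035]); k=lambda bl,r:min(bl,key=lambda b:np.hypot(b[0][0]-r[0],b[0][1]-r[1]))
    P,Q=k(bt,p),k(bs,q); X,e=tri([ray(T,*P[0]),ray(S,*Q[0])]); print(n,p.round(1),P[0],q.round(1),Q[0],X.round(4),round(e,4),(X[:2]-C[m]).round(4))
E
```

```text
[([222.4, 118.6], [203, 115, 43, 7, 72]), ([269.9, 149.8], [197, 121, 154, 59, 2269]), ([388.2, 148.3], [374, 123, 41, 37, 324]), ([339.2, 147.9], [331, 142, 19, 13, 77])]
[([191.6, 191.9], [178, 184, 28, 16, 346]), ([235.5, 191.4], [224, 185, 24, 14, 239]), ([276.8, 191.1], [267, 186, 20, 11, 167]), ([313.9, 191.0], [307, 187, 15, 9, 108]), ([124.9, 231.3], [115, 223, 20, 16, 134]), ([141.7, 251.3], [110, 230, 48, 35, 658])]
largest [341.8 143.4] [339.2, 147.9] [192.6 191.3] [191.6, 191.9] [ 0.6164 -0.1816  0.1334] 0.0028 [-0.0091  0.0019]
large [298.  140.1] [269.9, 149.8] [235.5 191.4] [235.5, 191.4] [ 0.6155 -0.0465  0.0979] 0.0287 [-0.025   0.0385]
small [255.7 137. ] [269.9, 149.8] [276.1 191.4] [276.8, 191.1] [0.6352 0.0014 0.0915] 0.0227 [-0.0203 -0.0134]
smallest [215.5 134.2] [222.4, 118.6] [313.5 191.4] [313.9, 191.0] [0.7007 0.0947 0.1078] 0.0003 [ 0.0307 -0.0188]
```

View pics/end.png

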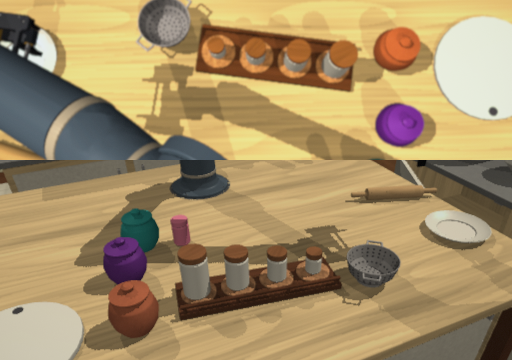

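The scene view shows four upright canisters stepping down from the jar to the colander. Lid centres (192,192), (236,191), (277,191) and (314,191) lie within about 1 px (2–3 mm) of the positions predicted for the mats. The top-view masks merged the lids with the cork, so they gave no check. The release poses were also within 3 mm of the mat centres. The jar and colander were never touched and the arm is clear, so I'm handing in.

```bash
python3 -c "
from plant import job
print(job.job_done())"
```

```text
the job is handed in; nothing more can be done
None
```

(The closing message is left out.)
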